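# Inspect a reground twist drill under the bench loupe

## Task

The twist drill standing among the square tool bits in the sloping tool block has just been reground and its point wants inspecting. First swing the bench loupe's lens arm out from its parked position until it drops into its end detent; then draw the drill out of its socket, turn it level and hold it in the air with its ground point under the middle of the lens, about 5 cm below the glass with neither drill nor gripper touching the loupe. Finish while still holding it there, steady; leave the tool bits in their sockets and everything else on the bench where it is.

Things in the scene. Friction and masses are not known exactly. Their poses are not given: they have to be found in the camera images.
- drill_mid (a point): middle of the twist drill: round bright steel, 122 mm long, 11 mm thick (collides as a 10 x 11 mm bar), 60 g, the only round tool in the block. y axis: along it from ground point (-y end) to plain end; x: level, along the block's row. It starts in any of the three sockets, point up and out at about 45 degrees, 32 mm inside, 90 mm outside, resting on the socket's lower wall and bottom with up to 4 mm of play
- drill_point (a point): the tip of the drill's ground point, on its axis, 61 mm from drill_mid (same axes)
- drill_tail (a point): the centre of the drill's plain end, 61 mm from drill_mid (same axes); deep in the socket at the start
- rack: sloping wooden tool block on a foot board 86 x 204 mm, fixed, 75 mm high. Origin: middle of its foot; z up, y along the row. Three square sockets 14.5 mm wide, 32 mm deep, at y = -58, 0, +58 mm point to the block's own -x side and up at 45 degrees: draw a tool out that way. Their mouths are 18 mm in front (-x) of the origin and 60 mm above the bench
- tool_bit_a: square steel lathe tool bit, 13 by 13 by 120 mm, a dark band near its upper end, standing in another socket of the block, its length along its y axis, about 88 mm of it outside; stays where it is. Origin: middle of the length of its lower face
- tool_bit_b: the second such tool bit, in the third socket; stays where it is
- lens_arm (a joint): angle of the lens arm about its upright hinge, rad: 0 parked (arm to the loupe's +y), growing anticlockwise from above to the stop at 1.50 (arm to the loupe's -x). Light friction, 0.05 N m: stays where left. From 1.0 to 1.26 a spring plunger pushes back with up to 0.2 N m (let go there, it returns to about 1.0); beyond about 1.35 it pulls the arm home into the end detent, reading 1.48 to 1.50
- lens (a point): centre of the loupe's lens: clear level glass disc 57 mm across in a black ring 66 mm across and 13 mm thick, 198 mm above the bench, 165 mm from the hinge axis; moves with the arm; its y axis points from the hinge along the arm
- lens_knob (a point): middle of the upright black round knob on top of the lens arm, 17 mm in diameter and 26 mm high, its foot 6 mm above the arm's bar and its top 232 mm above the bench; 88 mm from the hinge axis, between the hinge and the lens; a handle to swing the arm by; moves with the arm
- lens_hinge (a point): the arm's hinge axis (upright) at the height of the arm, 200 mm above the bench, on top of the loupe's column (34 mm thick there, top at 214 mm)
- loupe: the bench loupe's fixed stand: round grey cast foot of 104 mm diameter, steel column; origin at the middle of its foot on the bench, same x and y as the hinge; z up
- wrench: bystander: combination wrench, 36 by 200 by 8 mm, lying near the front edge; stays
- nut: bystander: hexagon nut, 24 by 27 by 13 mm; stays
- bolt: bystander: hexagon bolt, 21 by 63 by 19 mm, lying; stays
- pen: bystander: marker pen, 16 by 130 by 16 mm, lying; stays
- oilstone: bystander: two-layer oilstone, 45 by 125 by 24 mm, lying; stays
- paste_tin: bystander: round tin with white lid, 66 mm across, 39 mm high; stays

How it is judged (in metres and radians):
On the way, in this order (a step that is already met when the one before it is completed fails the run):
1. the lens arm is swung out and seated in its end detent (above 1.44 rad), the drill still in its socket (value of joint lens_arm above 1.44 rad and distance of drill_mid from where it was at the start of the episode below 0.02 m), for 0.3 s.
2. the drill is drawn clear of the tool block, held by the fingers, the lens arm still seated (value of joint lens_arm above 1.44 rad and height (world z) of drill_tail above 0.09 m and distance between drill_tail and rack above 0.06 m and contact force between the fingers and drill above 0.5 N and contact force between drill and rack below 0.05 N), for 0.1 s.
At the end, for the whole second after the job is handed in: Lens arm in its detent (over 1.44 rad). Fingers hold the drill over 80 mm up, still (under 20 mm/s), clear of block and loupe, robot off the arm; drill level within 15 degrees, its point within 20 mm of the lens axis and 25 to 75 mm below the lens centre. Tool bits moved under 12 mm (value of joint lens_arm above 1.44 rad and contact force between the fingers and drill above 0.5 N and contact force between drill and rack below 0.05 N and contact force between drill and lens_arm below 0.05 N and contact force between drill and loupe below 0.05 N and contact force between each of the fingers, the arm and lens_arm below 0.5 N and height (world z) of each of drill_tail, drill_point above 0.08 m and horizontal distance between drill_point and lens below 0.02 m and z of drill_point in the frame of lens between -0.075 and -0.025 m and angle between drill_mid's own y axis and vertical between 1.311 and 1.831 rad and linear speed of drill below 0.02 m/s and distance of each of tool_bit_a, tool_bit_b from where it was at the start of the episode below 0.012 m); the arm keeps its last pose, push and grip.
It fails at once if the drill knocks against the loupe (contact force between drill and lens_arm above 2 N or contact force between drill and loupe above 2 N).
It fails at once if one of the square tool bits is drawn or pushed out of its socket (distance of any of tool_bit_a, tool_bit_b from where it was at the start of the episode above 0.02 m).
It fails at once if a bystander on the bench is shoved about (more than 30 mm) (distance of any of wrench, nut, bolt, pen, oilstone, paste_tin from where it was at the start of the episode above 0.03 m).
It also fails if it takes over 64 s, if anything falls off the work surface, if the arm or the gripper's body presses on something with over 40 N, if the wrist force passes 120 N, or if a joint passes its speed limit or range.

## Robot

A 6-joint arm with a two-finger parallel gripper is mounted at the origin on a cart in front of the work surface, level with it; the furniture and walls round the work are solid. World frame = base frame: x ahead of the robot, y to its left, z up, the work surface at z = 0. Lengths are in mm, angles in rad, forces in N, time in s.
With the tool pointing down it reaches from about 400 to 825 mm from the base axis. Payload 7 kg.
Tool frame: the origin (TCP) lies on the centre line of the jaws, within the pads' length; the fingertips stand 11 mm ahead of it and the grasp point (between the pads) lies 8 mm behind it; z points along the fingers, y is the direction in which the jaws open and shut (so a half turn about z gives the same grasp; the last joint's range is limited). The gripper opens to 85 mm and grips with 20 to 120 N. Pads are 22 mm wide; open, the fingers measure 114 mm over their backs; the gripper's body (76 mm by 85 mm) begins 54 mm behind the grasp point. The pads swing forward as they close: fully open they stand 13 mm farther back than shut.
Start: joints at [-0.888, 0.359, 0.012, 0, -1.224, -0.288], TCP at [259.593, -623.062, 242.302] pointing down, gripper open.
Joint ranges: [-3.07, 3.07], [-1.43, 2.12], [-1.02, 1.25], [-3.03, 1.67], [-3.05, -0], [-3.03, 3.03]. Speed limits (rad/s): [2.39, 2.39, 3.01, 3.14, 3.14, 3.14].

## Interface

Orientations are given as a 3x3 rotation matrix whose columns are the frame's x, y, z axes.
In Python, from rig import env, vision gives the robot as it stands.
- The arm moves only by the tool drive_tool, never from a script. Its argument "steps" is a list of rows, each a list of 7 numbers: the shift along the tool's x, y, z as a fraction of full scale, then the turn, a rotation vector about the tool's x, y, z as a fraction of full scale, then the gripper's target within -1 to 1 (shut at 1, half-way at 0, fully open at -1). In form: [[dx, dy, dz, ax, ay, az, gripper], ...]. A call has 1 to 12 rows; each row shifts and turns the commanded pose from where the row before left it, along the tool's axes as they then stand; what a row does not reach is not made up. Full scale, the value 1, is 0.06 m for a shift and 10 degrees for a turn. A row lasts 1/8 s, in which the tool goes at most 62.5 mm and 10.7 degrees, less where a joint would pass 70% of its speed; a pose out of reach is approached as far as the arm can. A call with a number of a shift or a turn outside -1 to 1 is refused whole. A call with a gripper value outside its range is refused whole. The fingers move at their own pace and stop on an object; "squeeze" is the grip in N (left out, the last holds). Time passes only in rows, so rows that do not move let the fingers close. It gives the time, the measured TCP pose, the force and the opening at its end, in the units of the state.
- env.state(): the state, without advancing time (a new reading comes with each control period).
- vision.capture(name): name is "side" or "top"; returns the picture (480x640x3 uint8, blue, green, red); there is no depth.
- vision.get_calibration(name): a dict with "mtx" (3x3 intrinsics, pixels), "T" (4x4, takes a point from camera to world coordinates). Camera axes: x right, y down, z forward; pixel columns grow to the right and rows downward; lengths in mm; the calibration is good to about 2 mm. A picture is of the moment at which its call begins. get_calibration takes no time and is no camera call.
- env.hand_in(): hands the job in, once; it reports no verdict.
The state is a dict: "t": time; "joint_positions": joint angles; "joint_vel": joint speeds; "joint_efforts": joint torques, N m; "eef_pos": TCP position; "orientation": TCP orientation; "contact_force": force on the tool from outside, world axes, zero at the start; "ft_torque": the same for the moment, N m; "grip_width": finger opening in mm.
Only numpy, scipy, OpenCV 4.12 (cv2) and the standard library are available. Lean on these libraries where they do the work, as an engineer would, in place of code of your own. Each camera call takes 0.05 s, during which the arm holds its last target. There are 200 camera calls.

## Working session

There is one attempt and no reset: what is moved stays moved. The work goes in short steps, Python scripts to look and compute and a tool call to move; the robot and the scene stay as the last step left them, time stands still between calls to the robot, and variables do not carry over. Pictures are saved under pics/ and viewed, about 8 in all and at most 12, crops included, and the job is handed in when it is done.

Besides the shell and the picture viewer there is one more tool, called after "Emit:" as name(argument=value, ...), one argument or row to a line, values as JSON. drive_tool: Moves the arm, as the interface text tells. Shift numbers are shares of 0.06 m and turn numbers shares of 10 degrees, none past 1 either way. Its arguments: {"type":"object","properties":{"steps":{"type":"array"},"squeeze":{"type":"number"}},"required":["steps"]}

```bash
mkdir -p pics; ls; python3 - <<'E'
from rig import env, vision
import cv2,numpy as np
np.set_printoptions(precision=3,suppress=True)
for n in("top","side"):
    im=vision.capture(n); cv2.imwrite(f"pics/{n}0.png",im); c=vision.get_calibration(n); print(n,c["mtx"],c["T"])
print(env.state())
E
```

```text
pics
top [[527.4     0.    316.934]
 [  0.    527.4   242.275]
 [  0.      0.      1.   ]] [[   0.02    -0.988    0.152  333.838]
 [  -1.      -0.02     0.006  -17.399]
 [  -0.003   -0.152   -0.988 1334.444]
 [   0.       0.       0.       1.   ]]
side [[541.578   0.    316.547]
 [  0.    541.578 243.294]
 [  0.      0.      1.   ]] [[    0.978    -0.133     0.161   268.037]
 [   -0.209    -0.635     0.744 -1106.462]
 [    0.003    -0.761    -0.649  1099.102]
 [    0.        0.        0.        1.   ]]
{'t': 0.1, 'joint_positions': array([-0.888,  0.359,  0.011, -0.   , -1.224, -0.288]), 'joint_vel': array([-0.   , -0.001,  0.003,  0.002,  0.001,  0.   ]), 'joint_efforts': array([ -0.002, -58.477,  29.41 ,   6.954,  -0.003,  -0.   ]), 'eef_pos': array([ 259.414, -622.71 ,  241.442]), 'orientation': array([[-0.923, -0.385, -0.001],
       [-0.385,  0.923,  0.001],
       [ 0.   ,  0.002, -1.   ]]), 'contact_force': array([-0.586,  0.577, -0.719]), 'ft_torque': array([0.041, 0.055, 0.007]), 'grip_width': 85.61465361082472}
```

View pics/top0.png

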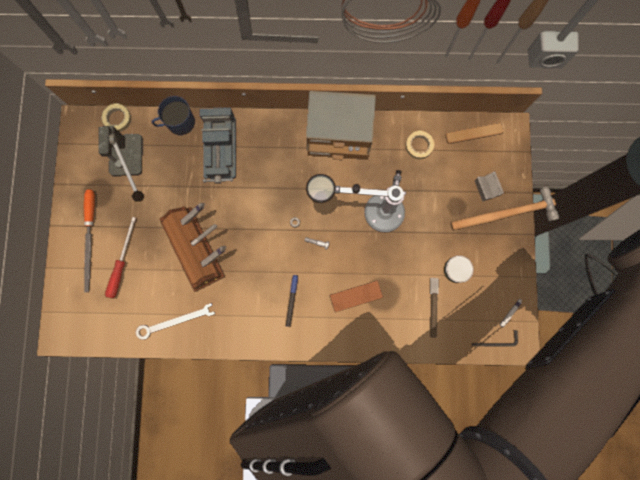

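View pics/side0.png

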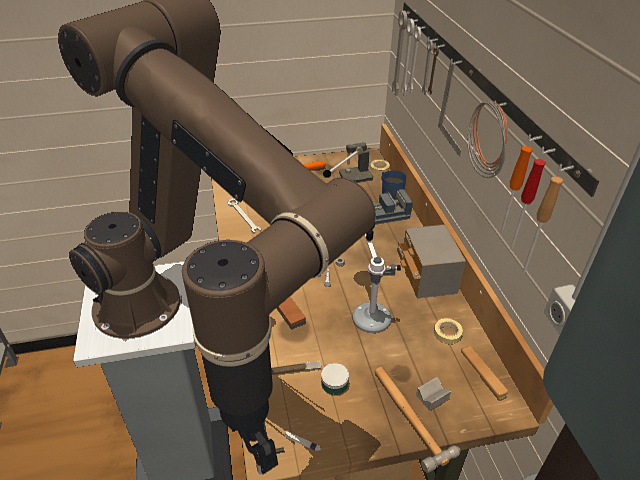

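```bash
cat > h.py <<'E'
from rig import env, vision
import cv2,numpy as np
np.set_printoptions(precision=3,suppress=True)
def ray(n,u,v):
    c=vision.get_calibration(n);T=np.array(c["T"]);d=T[:3,:3]@np.linalg.solve(np.array(c["mtx"]),[u,v,1.]);return T[:3,3],d/np.linalg.norm(d)
def onz(n,u,v,z):
    o,d=ray(n,u,v);return o+d*(z-o[2])/d[2]
def proj(n,p):
    c=vision.get_calibration(n);T=np.array(c["T"]);q=np.array(c["mtx"])@(T[:3,:3].T@(np.array(p,float)-T[:3,3]));return q[:2]/q[2]
def two(u1,v1,u2,v2):
    a,d=ray("top",u1,v1);b,e=ray("side",u2,v2)
    s=np.linalg.lstsq(np.c_[d,-e],b-a,rcond=None)[0];p=a+s[0]*d;q=b+s[1]*e
    return (p+q)/2,np.linalg.norm(p-q)
def crop(n,x,y,w,h,f,name):
    im=vision.capture(n);cv2.imwrite(name,cv2.resize(im[y:y+h,x:x+w],None,fx=f,fy=f,interpolation=cv2.INTER_CUBIC));return im
E
python3 - <<'E'
from h import *
im=cv2.imread("pics/top0.png")
a=cv2.resize(im[190:300,150:250],None,fx=5,fy=5,interpolation=cv2.INTER_CUBIC)
b=cv2.resize(im[160:240,300:415],None,fx=2.6,fy=2.6,interpolation=cv2.INTER_CUBIC)
o=np.zeros((550,800,3),np.uint8);o[:550,:500]=a;o[:208,500:799]=b
s=cv2.imread("pics/side0.png")[220:340,340:430];s=cv2.resize(s,None,fx=2.8,fy=2.8,interpolation=cv2.INTER_CUBIC);o[210:210+s.shape[0],510:510+s.shape[1]]=s
cv2.imwrite("pics/c1.png",o)
E
```

```text
(no output)
```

View pics/c1.png

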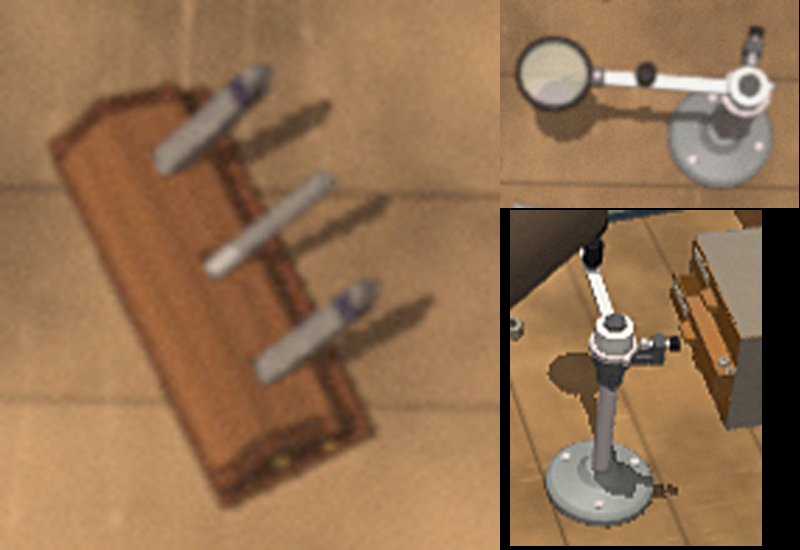

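```bash
python3 - <<'E'
from h import *
P=lambda cx,cy,z:onz("top",300+(cx-500)/2.6,160+cy/2.6,z)
H=P(749,85,214);L=P(554,73,198);K=P(646,73,232);F=P(721,138,5)
print("hinge",H,"lens",L,"knob",K,"foot",F,"dist",np.linalg.norm((L-H)[:2]),np.linalg.norm((K-H)[:2]),"ang",np.degrees(np.arctan2(*(L-H)[1::-1])))
Q=lambda cx,cy,z:onz("top",150+cx/5,190+cy/5,z)
tip=Q(330,180,124);mo=Q(209,268,60);d=tip-mo
print("tip",tip,"mouth",mo,np.linalg.norm(d),np.degrees(np.arctan2(d[1],d[0])))
for n,a,b in(("A",(268,70),(163,165)),("B",(378,285),(264,375))):
    t=Q(*a,122);m=Q(*b,60);print(n,t,m,np.degrees(np.arctan2(*(t-m)[1::-1])),np.linalg.norm((m-mo)))
# block edges: left long bottom edge not; ends of foot
for c in((225,505),(373,432),(52,148)): print(Q(*c,10), Q(*c,70))
# joint kinematics
s=env.state();print(s["joint_positions"])
E
```

```text
hinge [ 618.784 -180.052  214.   ] lens [630.074 -16.375 198.   ] knob [622.709 -92.408 232.   ] foot [ 617.569 -182.601    5.   ] dist 164.06587389673157 87.73110979431733 ang 86.05406904098442
tip [553.549 226.464 124.   ] mouth [520.262 296.397  60.   ] 100.47246388102324 -64.5464577298332
A [605.93  258.675 122.   ] [571.025 321.947  60.   ] -61.11654497740274 56.83026464082554
B [504.784 202.088 122.   ] [468.246 266.673  60.   ] -60.50189343325487 59.90989084277273
[407.669 293.883  10.   ] [404.325 279.782  70.   ]
[445.811 221.38   10.   ] [440.738 210.563  70.   ]
[588.046 392.652  10.   ] [576.53  374.076  70.   ]
[-0.888  0.359  0.011 -0.    -1.224 -0.288]
```

The drill is in the middle socket: it is the narrow tool without a band, with its tip at top-view pixel (216,226) and the socket mouth at about (192,244). The lens is parked at (321,188), the knob is at (356,188) and the hinge at (396,193). The measured distances of 164 mm and 88 mm agree with the given sizes.

```bash
cat >> h.py <<'E'
from scipy.spatial.transform import Rotation as Ro
def rows(p,R,n,p0=None,R0=None,g=-1):
    s=env.state();p0=s["eef_pos"] if p0 is None else p0;R0=s["orientation"] if R0 is None else R0
    w=Ro.from_matrix(R0.T@R).as_rotvec();st=(np.array(p)-p0)/n
    for i in range(n):
        Ri=R0@Ro.from_rotvec(w*i/n).as_matrix()
        print([round(float(v),3) for v in np.r_[Ri.T@st/60,np.degrees(w/n)/10]]+[g],end=",\n")
def down(az): # tool y azimuth, deg
    a=np.radians(az);y=np.array([np.cos(a),np.sin(a),0]);z=np.array([0,0,-1.]);return np.c_[np.cross(y,z),y,z]
E
python3 - <<'E'
from h import *
R=down(-4+180);s=env.state();print(s["eef_pos"])
rows([622.7,-92.4,272],R,12,g=-0.2)
E
```

```text
[ 259.414 -622.71   241.442]
[-0.749, 0.486, -0.042, 0.001, 0.0, -0.528, -0.2],
[-0.791, 0.415, -0.042, 0.001, 0.0, -0.528, -0.2],
[-0.825, 0.34, -0.042, 0.001, 0.0, -0.528, -0.2],
[-0.853, 0.263, -0.042, 0.001, 0.0, -0.528, -0.2],
[-0.874, 0.183, -0.042, 0.001, 0.0, -0.528, -0.2],
[-0.887, 0.102, -0.042, 0.001, 0.0, -0.528, -0.2],
[-0.893, 0.02, -0.042, 0.001, 0.0, -0.528, -0.2],
[-0.891, -0.062, -0.042, 0.001, 0.0, -0.528, -0.2],
[-0.881, -0.144, -0.042, 0.001, 0.0, -0.528, -0.2],
[-0.864, -0.225, -0.042, 0.001, 0.0, -0.528, -0.2],
[-0.84, -0.303, -0.042, 0.001, 0.0, -0.528, -0.2],
[-0.808, -0.379, -0.042, 0.001, 0.0, -0.528, -0.2],
```

Emit:
drive_tool(
  steps=[
    [-0.749,0.486,-0.042,0,0,-0.528,-0.2],
    [-0.791,0.415,-0.042,0,0,-0.528,-0.2],
    [-0.825,0.34,-0.042,0,0,-0.528,-0.2],
    [-0.853,0.263,-0.042,0,0,-0.528,-0.2],
    [-0.874,0.183,-0.042,0,0,-0.528,-0.2],
    [-0.887,0.102,-0.042,0,0,-0.528,-0.2],
    [-0.893,0.02,-0.042,0,0,-0.528,-0.2],
    [-0.891,-0.062,-0.042,0,0,-0.528,-0.2],
    [-0.881,-0.144,-0.042,0,0,-0.528,-0.2],
    [-0.864,-0.225,-0.042,0,0,-0.528,-0.2],
    [-0.84,-0.303,-0.042,0,0,-0.528,-0.2],
    [-0.808,-0.379,-0.042,0,0,-0.528,-0.2],
  ],
)

```text
t: 1.6
eef_pos: [623.5, -91.1, 272.3]
orientation: [[-0.067, -0.998, -0.0], [-0.998, 0.067, 0.0], [0.0, 0.0, -1.0]]
contact_force: [1.0, -0.6, 0.7]
grip_width: 51.0
```

Emit:
drive_tool(
  steps=[
    [0,0,0,0,0,0,-0.2],
    [0,0,0,0,0,0,-0.2],
  ],
)

```text
t: 1.85
eef_pos: [622.6, -92.6, 271.9]
orientation: [[-0.07, -0.998, -0.001], [-0.998, 0.07, -0.0], [0.0, 0.001, -1.0]]
contact_force: [0.4, -0.2, -0.6]
grip_width: 51.2
```

```bash
python3 - <<'E'
from h import *
s=env.state();print(s["t"],s["eef_pos"],s["orientation"],s["grip_width"],s["joint_positions"])
a=vision.capture("side");b=vision.capture("top")
cv2.imwrite("pics/side1.png",a);cv2.imwrite("pics/top1.png",b)
o=np.zeros((600,800,3),np.uint8);o[:480,:640]=a
c=cv2.resize(a[150:250,310:390],None,fx=2,fy=2);
cv2.imwrite("pics/c2.png",a)
E
```

```text
1.85 [622.644 -92.573 271.908] [[-0.07  -0.998 -0.001]
 [-0.998  0.07  -0.   ]
 [ 0.     0.001 -1.   ]] 51.15068230934759 [ 0.162  0.268 -0.049 -0.    -1.255 -0.232]
```

View pics/c2.png

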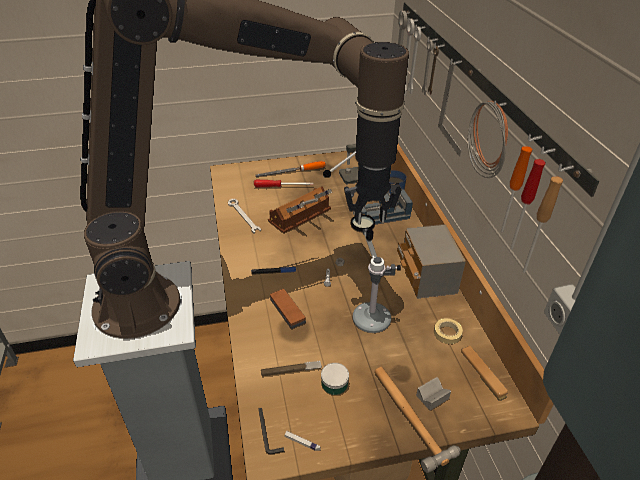

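The side view shows the gripper above the knob (knob about (369,234)) with the rack unobstructed at about (300,208). I'm lowering to grasp the knob.

Emit:
drive_tool(
  steps=[
    [0,0,0.3,0,0,0,-0.2],
    [0,0,0.3,0,0,0,-0.2],
    [0,0,0.31,0,0,0,-0.2],
    [0,0,0,0,0,0,-0.2],
    [0,0,0,0,0,0,1],
    [0,0,0,0,0,0,1],
    [0,0,0,0,0,0,1],
    [0,0,0,0,0,0,1],
    [0,0,0,0,0,0,1],
    [0,0,0,0,0,0,1],
  ],
  squeeze=20,
)

```text
t: 3.2
eef_pos: [623.5, -92.8, 218.7]
orientation: [[-0.07, -0.998, 0.002], [-0.998, 0.07, -0.0], [0.0, -0.002, -1.0]]
contact_force: [0.8, -0.9, 5.6]
grip_width: 15.6
```

```bash
python3 - <<'E'
from h import *
im=cv2.imread("pics/side1.png")
a=cv2.resize(im[175:240,255:340],None,fx=7,fy=7,interpolation=cv2.INTER_CUBIC)
b=cv2.resize(im[205:260,345:380],None,fx=5,fy=5,interpolation=cv2.INTER_CUBIC)
o=np.zeros((455,780,3),np.uint8);o[:,:595]=a;o[:275,600:775]=b;cv2.imwrite("pics/c3.png",o)
print("knobtop",proj("side",[622.7,-92.4,232]),"tip",proj("side",[555.5,229,115]),"mouth",proj("side",[523,293,60]))
E
```

```text
knobtop [368.853 230.926] tip [316.404 198.915] mouth [302.439 202.595]
```

View pics/c3.png

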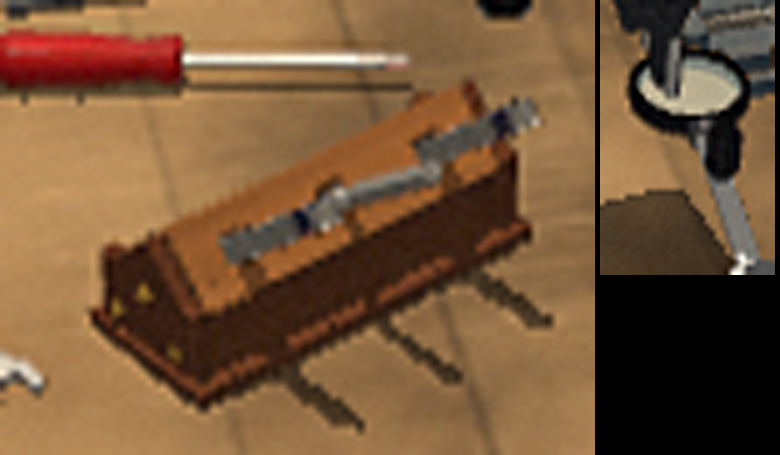

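Knob gripped (width 15.6 mm for a 17 mm knob). In the side crop the drill tip is at (317.6,200) and it enters the socket at (303.6,203), both within about 2 px of my predictions. Now swinging the lens arm along its arc.

Emit:
drive_tool(
  steps=[
    [0.011,0.181,-0.015,0,0,-0.71,1],
    [0.011,0.181,0,0,0,-0.71,1],
    [0.011,0.181,0,0,0,-0.71,1],
    [0.011,0.181,0,0,0,-0.71,1],
    [0.011,0.181,0,0,0,-0.71,1],
    [0.011,0.181,0,0,0,-0.71,1],
  ],
)

```text
t: 3.95
eef_pos: [563.7, -113.4, 218.9]
orientation: [[0.627, -0.779, 0.004], [-0.779, -0.627, -0.002], [0.004, -0.001, -1.0]]
contact_force: [12.7, -14.0, -8.4]
grip_width: 16.1
```

Emit:
drive_tool(
  steps=[
    [0.011,0.181,0,0,0,-0.71,1],
    [0.011,0.181,0,0,0,-0.71,1],
    [0.011,0.181,0,0,0,-0.71,1],
    [0.011,0.181,0,0,0,-0.71,1],
    [0.011,0.181,0,0,0,-0.71,1],
    [0.011,0.181,0,0,0,-0.71,1],
    [0,0,0,0,0,0,1],
    [0,0,0,0,0,0,1],
    [0,0,0,0,0,0,1],
  ],
)

```text
t: 5.08
eef_pos: [536.8, -158.4, 219.0]
orientation: [[0.988, -0.151, 0.014], [-0.151, -0.988, 0.012], [0.012, -0.014, -1.0]]
contact_force: [18.0, 40.2, -2.3]
grip_width: 16.0
```

Emit:
drive_tool(
  steps=[
    [0,0,0,0,0,0,-0.2],
    [0,0,0,0,0,0,-0.2],
    [0,0,0,0,0,0,-0.2],
    [0,0,0,0,0,0,-0.2],
  ],
)

```text
t: 5.58
eef_pos: [529.4, -167.3, 218.6]
orientation: [[0.988, -0.154, -0.001], [-0.154, -0.988, -0.0], [-0.001, 0.0, -1.0]]
contact_force: [0.4, -0.1, 0.0]
grip_width: 50.9
```

Emit:
drive_tool(
  steps=[
    [0,0,-0.5,0,0,0,-0.2],
    [0,0,-0.5,0,0,0,-0.2],
    [0,0,-0.5,0,0,0,-0.2],
    [0,0,-0.3,0,0,0,-0.2],
    [0,0,0,0,0,0,-0.2],
  ],
)

```text
t: 6.2
eef_pos: [530.2, -167.3, 328.2]
orientation: [[0.988, -0.154, 0.003], [-0.154, -0.988, -0.0], [0.003, -0.0, -1.0]]
contact_force: [-0.3, 0.5, -0.7]
grip_width: 51.1
```

```bash
python3 - <<'E'
from h import *
a=vision.capture("side");b=vision.capture("top")
cv2.imwrite("pics/side2.png",a);cv2.imwrite("pics/top2.png",b)
o=np.zeros((500,800,3),np.uint8)
o[:400,:400]=cv2.resize(a[200:340,270:410],(400,400),interpolation=cv2.INTER_CUBIC)
o[:400,400:]=cv2.resize(b[150:310,300:460],(400,400),interpolation=cv2.INTER_CUBIC)
cv2.imwrite("pics/c4.png",o);print(env.state()["eef_pos"])
E
```

```text
[ 529.412 -166.95   326.053]
```

View pics/c4.png

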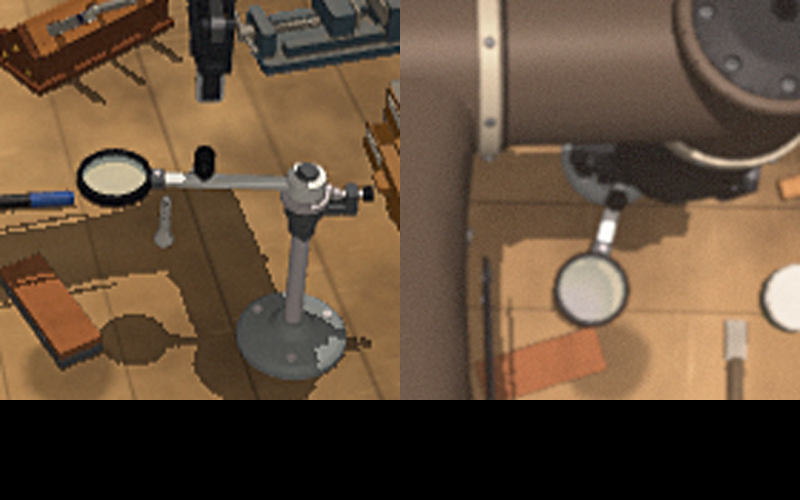

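```bash
python3 - <<'E'
from h import *
p,e=two(376.8,265.2,309.9,261.6);print("lens",p,e,onz("top",376.8,265.2,198),onz("side",309.9,261.6,198))
H=np.array([618.8,-180])
for q in(p[:2],onz("top",376.8,265.2,198)[:2]): d=q-H;print(np.linalg.norm(d),np.degrees(np.arctan2(d[1],d[0])))
k=onz("top",300+216*.4,150+200*.4,232);print("knob",k,np.degrees(np.arctan2(k[1]+180,k[0]-618.8)))
k=onz("side",270+204*.35,200+147*.35,232);print("knob",k,np.degrees(np.arctan2(k[1]+180,k[0]-618.8)))
l0=onz("side",345+690/5*.0+ (690-600)/5,205+90/5,198);print("parked lens side",l0,np.degrees(np.arctan2(l0[1]+180,l0[0]-618.8)))
h=onz("side",270+310*.35,200+170*.35,214);print("hinge side",h)
tip,e=two(216,226,317.6,200);print("tip",tip,e)
m,e=two(191.8,243.6,303.6,203.1);print("mouth",m,e);d=tip-m;print(np.linalg.norm(d),np.degrees([np.arctan2(d[1],d[0]),np.arcsin(d[2]/np.linalg.norm(d))]))
E
```

```text
lens [ 460.35  -140.7    200.348] 0.4882244312935442 [ 460.857 -140.979  198.   ] [ 460.604 -138.188  198.   ]
163.250864498723 166.07004217700785
162.69147700991425 166.12251120509265
knob [ 532.536 -157.394  232.   ] 165.31563163266196
knob [ 535.383 -154.652  232.   ] 163.09760416390864
parked lens side [630.678 -16.986 198.   ] 85.83247957230958
hinge side [ 622.149 -182.256  214.   ]
tip [557.723 229.174 110.03 ] 3.237955664090978
mouth [524.433 297.749  53.699] 6.457969367693082
94.7836950882559 [-64.106  36.464]
```

The lens is at about (460.5,-140,198), arm azimuth 166°. The 40 N resistance at the end, with the arm staying put after release, says it is on its stop. The clamp knob on the column points about -9°, so the loupe frame is yawed and the arm was parked at about 0.1. Next, the approach behind the drill.

```bash
cat >> h.py <<'E'
def drillR(az,el):
    a,e=np.radians([az,el]);h=np.array([np.cos(a),np.sin(a),0]);k=np.array([0,0,1.])
    d=np.cos(e)*h+np.sin(e)*k;z=np.sin(e)*h-np.cos(e)*k;return np.c_[d,np.cross(z,d),z]
E
python3 - <<'E'
from h import *
tip=onz("top",216,226,113);mo=onz("top",192.5,243,64);print(tip,mo,np.degrees(np.arctan2(*(tip-mo)[1::-1])))
R=drillR(-62,38);d,z=R[:,0],R[:,2];G=tip-66*d;T=G+8*z;print("G",G,"TCP",T,R)
for n,b in(("mouth",tip-90*d),):print(n,b,proj("top",b),proj("side",b),proj("side",tip))
rows(T-110*z+[0,0,0],R,12,g=0)
print(T-110*z)
E
```

```text
[555.546 228.68  113.   ] [521.19  293.788  64.   ] -62.180409599354334
G [531.13  274.601  72.366] TCP [533.442 270.252  66.062] [[ 0.37  -0.883  0.289]
 [-0.696 -0.469 -0.544]
 [ 0.616  0.    -0.788]]
mouth [522.251 291.3    57.59 ] [194.156 242.986] [302.322 203.528] [316.439 199.497]
[-0.144, -0.676, 0.241, -0.147, 0.294, 0.426, 0],
[-0.206, -0.669, 0.215, -0.147, 0.294, 0.426, 0],
[-0.265, -0.656, 0.186, -0.147, 0.294, 0.426, 0],
[-0.322, -0.639, 0.154, -0.147, 0.294, 0.426, 0],
[-0.376, -0.616, 0.12, -0.147, 0.294, 0.426, 0],
[-0.426, -0.589, 0.084, -0.147, 0.294, 0.426, 0],
[-0.472, -0.557, 0.046, -0.147, 0.294, 0.426, 0],
[-0.514, -0.521, 0.007, -0.147, 0.294, 0.426, 0],
[-0.55, -0.482, -0.033, -0.147, 0.294, 0.426, 0],
[-0.582, -0.438, -0.074, -0.147, 0.294, 0.426, 0],
[-0.608, -0.391, -0.115, -0.147, 0.294, 0.426, 0],
[-0.628, -0.342, -0.156, -0.147, 0.294, 0.426, 0],
[501.648 330.048 152.743]
```

Emit:
drive_tool(
  steps=[
    [-0.144,-0.676,0.241,-0.147,0.294,0.426,0],
    [-0.206,-0.669,0.215,-0.147,0.294,0.426,0],
    [-0.265,-0.656,0.186,-0.147,0.294,0.426,0],
    [-0.322,-0.639,0.154,-0.147,0.294,0.426,0],
    [-0.376,-0.616,0.12,-0.147,0.294,0.426,0],
    [-0.426,-0.589,0.084,-0.147,0.294,0.426,0],
    [-0.472,-0.557,0.046,-0.147,0.294,0.426,0],
    [-0.514,-0.521,0.007,-0.147,0.294,0.426,0],
    [-0.55,-0.482,-0.033,-0.147,0.294,0.426,0],
    [-0.582,-0.438,-0.074,-0.147,0.294,0.426,0],
    [-0.608,-0.391,-0.115,-0.147,0.294,0.426,0],
    [-0.628,-0.342,-0.156,-0.147,0.294,0.426,0],
  ],
)

```text
t: 7.8
eef_pos: [501.4, 330.5, 151.6]
orientation: [[0.368, -0.884, 0.289], [-0.694, -0.468, -0.547], [0.619, 0.001, -0.785]]
contact_force: [0.3, 0.7, 1.1]
grip_width: 42.8
```

Emit:
drive_tool(
  steps=[
    [0,0,0,0,0,0,0],
    [0,0,0,0,0,0,0],
    [0,0,0,0,0,0,0],
  ],
)

```text
t: 8.18
eef_pos: [502.0, 328.7, 153.5]
orientation: [[0.37, -0.883, 0.289], [-0.695, -0.469, -0.544], [0.617, 0.0, -0.787]]
contact_force: [-0.5, -0.3, -0.5]
grip_width: 42.6
```

```bash
python3 - <<'E'
from h import *
a=vision.capture("side");b=vision.capture("top")
cv2.imwrite("pics/side3.png",a);cv2.imwrite("pics/top3.png",b)
o=np.zeros((480,800,3),np.uint8)
o[:400,:400]=cv2.resize(a[130:250,240:360],(400,400),interpolation=cv2.INTER_CUBIC)
o[:400,400:]=cv2.resize(b[160:320,120:280],(400,400),interpolation=cv2.INTER_CUBIC)
cv2.imwrite("pics/c5.png",o);s=env.state();print(s["eef_pos"],s["orientation"],s["joint_positions"],s["grip_width"])
rows([533.442,270.252,66.062],drillR(-62,38),4,g=0)
E
```

```text
[502.137 328.982 153.953] [[ 0.369 -0.883  0.29 ]
 [-0.696 -0.469 -0.544]
 [ 0.616 -0.001 -0.788]] [ 1.177  0.464 -0.423  0.537 -1.199 -1.02 ] 42.29551814481004
[-0.007, -0.0, 0.459, -0.001, -0.001, -0.001, 0],
[-0.007, -0.0, 0.459, -0.001, -0.001, -0.001, 0],
[-0.007, -0.0, 0.459, -0.001, -0.001, -0.001, 0],
[-0.007, -0.0, 0.459, -0.001, -0.001, -0.001, 0],
```

View pics/c5.png

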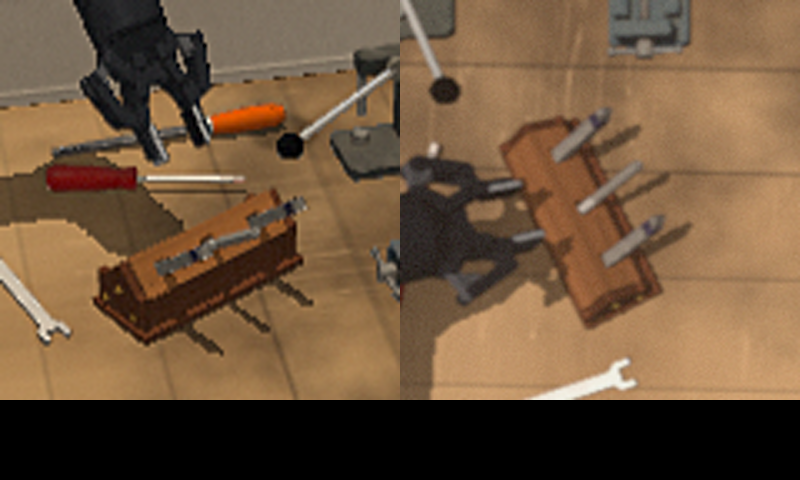

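The gripper is aligned behind and above the block with its jaws along the row, and the drill and both bits are undisturbed. Advancing along the tool axis.

Emit:
drive_tool(
  steps=[
    [0,0,0.46,0,0,0,0],
    [-0.01,0,0.46,0,0,0,0],
    [-0.01,0,0.46,0,0,0,0],
    [0,0,0.45,0,0,0,0],
    [0,0,0,0,0,0,0],
    [0,0,0,0,0,0,0],
  ],
)

```text
t: 9.02
eef_pos: [533.8, 271.4, 67.1]
orientation: [[0.369, -0.883, 0.291], [-0.696, -0.47, -0.543], [0.616, -0.002, -0.788]]
contact_force: [0.3, -0.2, 0.3]
grip_width: 42.9
```

```bash
python3 - <<'E'
from h import *
a=vision.capture("side");b=vision.capture("top")
o=np.zeros((480,800,3),np.uint8)
o[:400,:400]=cv2.resize(a[150:230,270:350],(400,400),interpolation=cv2.INTER_CUBIC)
o[:400,400:]=cv2.resize(b[190:290,150:250],(400,400),interpolation=cv2.INTER_CUBIC)
cv2.imwrite("pics/c6.png",o);s=env.state();print(s["eef_pos"],s["contact_force"],s["grip_width"],s["t"])
E
```

```text
[533.719 272.036  67.143] [-0.741  0.591 -0.525] 42.67379644890535 9.125
```

View pics/c6.png

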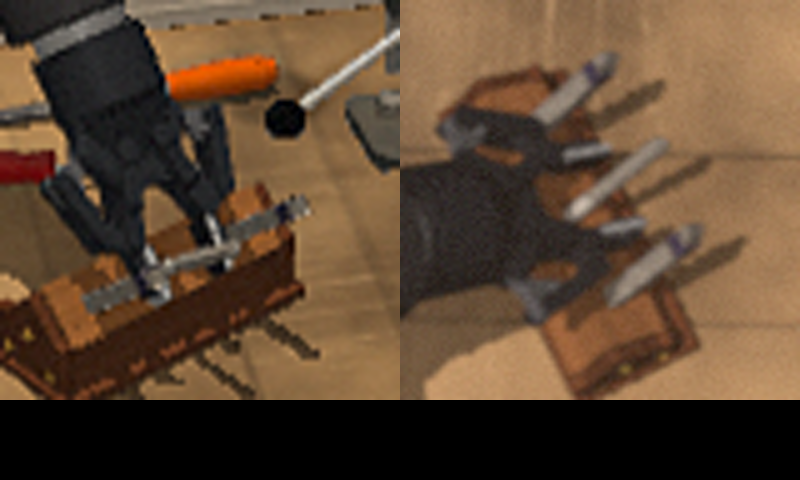

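The drill lies midway between the fingers at crop (600,192) in the top view, and both neighbouring bits are clear. Closing.

Emit:
drive_tool(
  steps=[
    [0,0,0,0,0,0,1],
    [0,0,0,0,0,0,1],
    [0,0,0,0,0,0,1],
    [0,0,0,0,0,0,1],
    [0,0,0,0,0,0,1],
    [0,0,0,0,0,0,1],
  ],
  squeeze=50,
)

```text
t: 9.88
eef_pos: [533.6, 271.6, 66.3]
orientation: [[0.37, -0.882, 0.291], [-0.695, -0.471, -0.544], [0.617, -0.001, -0.787]]
contact_force: [-1.2, 2.7, 4.1]
grip_width: 10.0
```

Emit:
drive_tool(
  steps=[
    [0.1,0,0,0,0,0,1],
    [0.15,0,0,0,0,0,1],
    [0.15,0,0,0,0,0,1],
    [0.15,0,0,0,0,0,1],
    [0.15,0,0,0,0,0,1],
    [0.2,0,0,0,0,0,1],
  ],
)

```text
t: 10.62
eef_pos: [553.3, 231.9, 99.4]
orientation: [[0.37, -0.883, 0.289], [-0.694, -0.469, -0.546], [0.618, 0.001, -0.786]]
contact_force: [0.3, 0.6, -1.9]
grip_width: 9.7
```

Emit:
drive_tool(
  steps=[
    [0.3,0,0,0,0,0,1],
    [0.5,0,0,0,0,0,1],
    [0.5,0,-0.4,0,0,0,1],
    [0.3,0,-0.4,0,0,0,1],
    [0,0,-0.3,0,0,0,1],
    [0,0,0,0,0,0,1],
    [0,0,0,0,0,0,1],
  ],
)

```text
t: 11.5
eef_pos: [569.3, 202.4, 209.4]
orientation: [[0.371, -0.883, 0.289], [-0.694, -0.47, -0.545], [0.617, 0.002, -0.787]]
contact_force: [-0.6, 0.5, -1.0]
grip_width: 10.0
```

```bash
python3 - <<'E'
from h import *
a=vision.capture("side");b=vision.capture("top")
cv2.imwrite("pics/side5.png",a);cv2.imwrite("pics/top5.png",b)
o=np.zeros((500,800,3),np.uint8)
s=env.state();T=s["eef_pos"];R=s["orientation"];print(T,R,s["grip_width"],s["contact_force"])
G=T-8*R[:,2];print(proj("side",G),proj("top",G),proj("top",G+66*R[:,0]),proj("side",G+66*R[:,0]))
u,v=proj("side",G).astype(int);o[:,:400]=cv2.resize(a[v-50:v+50,u-40:u+40],(400,500),interpolation=cv2.INTER_CUBIC);print(u-40,v-50)
u,v=proj("top",G).astype(int);o[:,400:]=cv2.resize(b[v-50:v+50,u-30:u+50],(400,500),interpolation=cv2.INTER_CUBIC);print(u-30,v-50)
cv2.imwrite("pics/c7.png",o)
E
```

```text
[569.319 202.268 209.244] [[ 0.371 -0.883  0.289]
 [-0.694 -0.47  -0.546]
 [ 0.618  0.002 -0.787]] 9.942508563006134 [-0.205 -0.246 -0.941]
[321.896 175.06 ] [217.328 212.361] [236.017 197.309] [333.901 170.728]
281 125
187 162
```

View pics/c7.png

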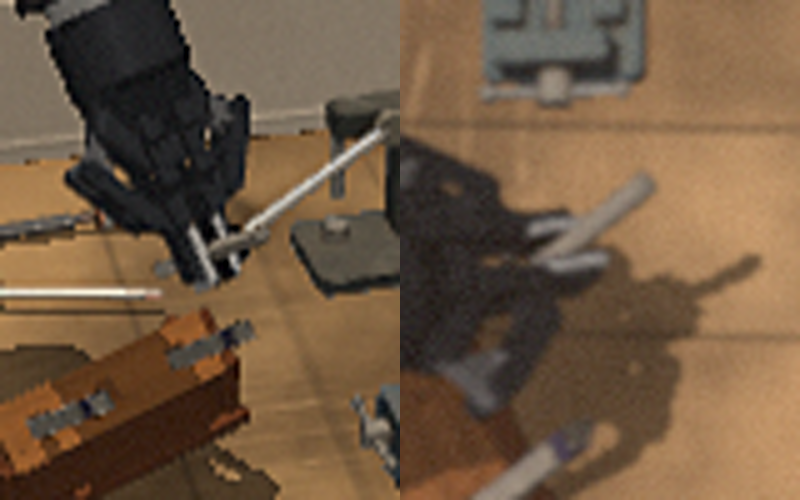

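The drill is clear of the block and held. Its point is at top (236.6,198.6) and side (334,171), within 1.5 px of where a point 66 mm ahead of the grasp should be. Next I level it beside the lens.

```bash
python3 - <<'E'
from h import *
R=drillR(-80,11);d,z=R[:,0],R[:,2];t=np.radians(100);b=np.array([np.cos(t),np.sin(t),0])
tip=np.array([460.5,-140,134])+8*b;T=tip-66*d+8*z;W=T+90*b;print("final TCP",T,"wp",W)
rows(W,R,10,g=1);print();rows(T,R,6,p0=W,R0=R,g=1)
E
```

```text
final TCP [448.126 -69.822 113.554] wp [432.497  18.811 113.554]
[0.029, 0.345, 0.226, -0.075, -0.269, 0.166, 1],
[0.05, 0.341, 0.229, -0.075, -0.269, 0.166, 1],
[0.07, 0.336, 0.231, -0.075, -0.269, 0.166, 1],
[0.091, 0.33, 0.231, -0.075, -0.269, 0.166, 1],
[0.111, 0.325, 0.231, -0.075, -0.269, 0.166, 1],
[0.131, 0.318, 0.229, -0.075, -0.269, 0.166, 1],
[0.151, 0.311, 0.227, -0.075, -0.269, 0.166, 1],
[0.171, 0.303, 0.223, -0.075, -0.269, 0.166, 1],
[0.19, 0.295, 0.219, -0.075, -0.269, 0.166, 1],
[0.208, 0.287, 0.213, -0.075, -0.269, 0.166, 1],

[0.245, -0.0, 0.048, 0.0, 0.0, 0.0, 1],
[0.245, -0.0, 0.048, 0.0, 0.0, 0.0, 1],
[0.245, -0.0, 0.048, 0.0, 0.0, 0.0, 1],
[0.245, -0.0, 0.048, 0.0, 0.0, 0.0, 1],
[0.245, -0.0, 0.048, 0.0, 0.0, 0.0, 1],
[0.245, -0.0, 0.048, 0.0, 0.0, 0.0, 1],
```

Emit:
drive_tool(
  steps=[
    [0.029,0.345,0.226,-0.075,-0.269,0.166,1],
    [0.05,0.341,0.229,-0.075,-0.269,0.166,1],
    [0.07,0.336,0.231,-0.075,-0.269,0.166,1],
    [0.091,0.33,0.231,-0.075,-0.269,0.166,1],
    [0.111,0.325,0.231,-0.075,-0.269,0.166,1],
    [0.131,0.318,0.229,-0.075,-0.269,0.166,1],
    [0.151,0.311,0.227,-0.075,-0.269,0.166,1],
    [0.171,0.303,0.223,-0.075,-0.269,0.166,1],
    [0.19,0.295,0.219,-0.075,-0.269,0.166,1],
    [0.208,0.287,0.213,-0.075,-0.269,0.166,1],
    [0,0,0,0,0,0,1],
    [0,0,0,0,0,0,1],
  ],
)

```text
t: 13.1
eef_pos: [433.0, 19.1, 114.4]
orientation: [[0.169, -0.985, 0.034], [-0.967, -0.173, -0.187], [0.19, -0.002, -0.982]]
contact_force: [0.0, -0.4, 0.2]
grip_width: 9.8
```

```bash
python3 - <<'E'
from h import *
a=vision.capture("side");b=vision.capture("top")
cv2.imwrite("pics/side6.png",a);cv2.imwrite("pics/top6.png",b)
s=env.state();T=s["eef_pos"];R=s["orientation"];print(T,R,s["grip_width"],s["contact_force"])
G=T-8*R[:,2];print(proj("side",G+66*R[:,0]),proj("side",G-56*R[:,0]))
o=np.zeros((500,800,3),np.uint8)
o[:,:450]=cv2.resize(a[190:290,270:360],(450,500),interpolation=cv2.INTER_CUBIC)
o[:400,450:]=cv2.resize(b[180:320,290:410],(350,400),interpolation=cv2.INTER_CUBIC)
cv2.imwrite("pics/c8.png",o)
rows([448.1,-69.8,113.6],drillR(-80,11),6,g=1)
E
```

```text
[433.227  19.673 114.398] [[ 0.17  -0.985  0.035]
 [-0.967 -0.174 -0.187]
 [ 0.19  -0.002 -0.982]] 9.77225726441459 [ 0.047 -0.343  0.25 ]
[296.849 256.318] [282.336 236.373]
[0.247, 0.003, 0.05, -0.001, 0.001, -0.0, 1],
[0.247, 0.003, 0.05, -0.001, 0.001, -0.0, 1],
[0.247, 0.003, 0.05, -0.001, 0.001, -0.0, 1],
[0.247, 0.002, 0.05, -0.001, 0.001, -0.0, 1],
[0.247, 0.002, 0.05, -0.001, 0.001, -0.0, 1],
[0.247, 0.002, 0.05, -0.001, 0.001, -0.0, 1],
```

View pics/c8.png

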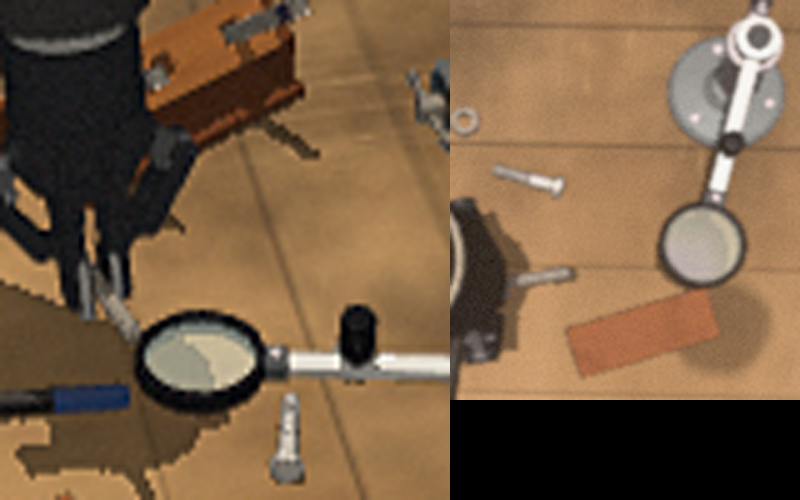

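The drill is level. Its point is just short of the lens on the +y side, and the arm is still swung out (lens at top (376.7,265.8)). Moving in under it.

Emit:
drive_tool(
  steps=[
    [0.247,0.002,0.05,0,0,0,1],
    [0.247,0.002,0.05,0,0,0,1],
    [0.247,0.002,0.05,0,0,0,1],
    [0.247,0.002,0.05,0,0,0,1],
    [0.247,0.002,0.05,0,0,0,1],
    [0.247,0.002,0.05,0,0,0,1],
    [0,0,0,0,0,0,1],
    [0,0,0,0,0,0,1],
    [0,0,0,0,0,0,1],
    [0,0,0,0,0,0,1],
  ],
)

```text
t: 14.45
eef_pos: [448.1, -69.8, 113.6]
orientation: [[0.171, -0.985, 0.034], [-0.967, -0.174, -0.187], [0.19, -0.001, -0.982]]
contact_force: [-0.5, -0.5, -0.7]
grip_width: 9.9
```

```bash
python3 - <<'E'
from h import *
a=vision.capture("side");b=vision.capture("top")
s=env.state();T=s["eef_pos"];R=s["orientation"];print(T,R,s["grip_width"],s["contact_force"],s["t"])
G=T-8*R[:,2];tip=G+66*R[:,0];print(tip,proj("top",tip),proj("side",tip))
o=np.zeros((500,800,3),np.uint8)
o[:,:450]=cv2.resize(a[210:310,260:350],(450,500),interpolation=cv2.INTER_CUBIC)
o[:350,450:]=cv2.resize(b[220:320,320:420],(350,350),interpolation=cv2.INTER_CUBIC)
cv2.imwrite("pics/c9.png",o)
E
```

```text
[448.032 -69.854 113.572] [[ 0.171 -0.985  0.034]
 [-0.967 -0.174 -0.187]
 [ 0.19  -0.001 -0.982]] 9.907656245397423 [-0.319  0.167 -1.336] 14.55
[ 459.014 -132.172  133.963] [369.881 268.981] [308.943 278.681]
```

View pics/c9.png

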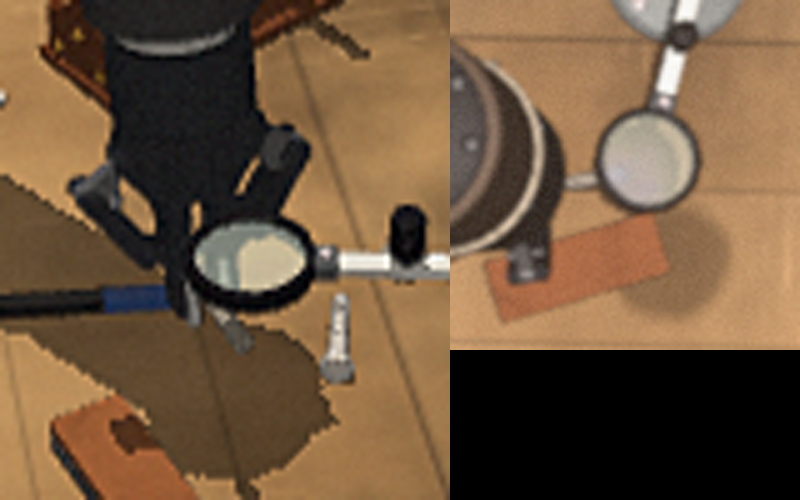

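The point is seen at side (309,279), exactly where the arm pose predicts it: about 8 mm off the lens axis and 64 mm below the glass. There is visible clearance to the ring and no contact force. Handing in.

```bash
python3 -c "
from rig import env
print(env.hand_in())"
```

```text
the job is handed in; nothing more can be done
None
```

I swung the lens arm out by its knob, drew the drill from the middle socket, and handed in with it held near level, its point under the lens. The hand-in reported no verdict.

- **Lens arm:** I pushed it until it met about 40 N at the tool, which I take as the end stop, and it stayed put after release. The camera shows a swing of only about 80° from the parked position. If the arm started at exactly 0, that would be 1.40 rad, short of the 1.44 needed. I took it as seated because the hard stop, the lack of spring-back and the loupe's own yaw of about -9° suggest it was parked near 0.1 rad. I could not read the joint angle directly.
- **Drill at the end:** The arm pose puts the point at (459, -132, 134) mm, about 8 mm off the lens axis. That is 64 mm below the glass, deeper than the 5 cm asked for but within the 25 to 75 mm limit. The side view agreed with this to about 1 px, though the top view could not show the point behind the lens. The drill is tilted about 11° point up, against the 15° allowed.
- **Holding and clearance:** The grip width was 9.9 mm and the tool force about 1.4 N. I saw a gap to the lens ring in the last top view.
- **Bench:** I saw no movement of the tool bits or bystanders in the views I took, but I did not measure them at the end.
- **Time:** About 14.6 s of the 64 s allowed.

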